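Shut the red drip-line valve in the irrigation box

ROBOT

A 6-joint arm with a two-finger parallel gripper is mounted at the origin on the work surface. World frame = base frame: x ahead of the robot, y to its left, z up, the work surface at z = 0. Lengths are in mm, angles in rad, forces in N, time in s.
With the tool pointing down it reaches from about 425 to 925 mm from the base axis. Payload 12.5 kg.
Tool frame: the origin (TCP) lies midway between the tips of the shut fingers; the grasp point (between the pads) lies 19 mm behind it; z points along the fingers, y is the line along which they close (so a half turn about z gives the same grasp; the last joint's range is limited). The gripper opens to 85 mm and grips with 20 to 120 N. Pads are 22 mm wide; open, the fingers measure 114 mm over their backs; the gripper's body (76 mm by 85 mm) begins 54 mm behind the grasp point. The pads swing forward as they close: fully open they stand 13 mm farther back than shut.
Start: joints at [-1.254, 0.491, 1.559, -0, 1.092, -0.106], TCP at [256.471, -569.972, 231.327] pointing down, gripper open.
Joint ranges: [-3.1, 3.1], [-0.84, 2.19], [0.05, 2.79], [-1.13, 4.28], [0.06, 2.93], [-2.69, 2.69]. Speed limits (rad/s): [2.22, 2.22, 2.79, 3.14, 3.14, 3.14].

INTERFACE

Orientations are given as a unit quaternion [x, y, z, w].
In Python, from cell import robot gives the robot as it stands.
- The arm moves only by the tool apply_moves, never from a script. Its argument "rows" is a list of rows, each an object with "linear": the shift along the tool's x, y, z in mm, a list of three; "angular": the turn, a rotation vector about the tool's x, y, z in degrees, a list of three. In form: [{"linear": [dx, dy, dz], "angular": [ax, ay, az]}, ...]. A call has 1 to 12 rows; each row shifts and turns the commanded pose from where the row before left it, along the tool's axes as they then stand; what a row does not reach is not made up. A row lasts 1/10 s, in which the tool goes at most 50 mm and 8.59 degrees, less where a joint would pass 70% of its speed; a pose out of reach is approached as far as the arm can. A call is refused whole if a number of a shift passes 50 or a number of a turn 8.59, either way. A call with a gripper value outside its range is refused whole. "claw" is the closure, from 0 (fully open) to 1 (shut), set as the call begins (left out, the last holds). The fingers move at their own pace and stop on an object; "newtons" is the grip in N (left out, the last holds). Time passes only in rows, so rows that do not move let the fingers close. It gives the time, the measured TCP pose, the force and the opening at its end, in the units of the state.
- robot.observe(): the state, without advancing time (a new reading comes with each control period).
- robot.snapshot(name): name is "scene" or "top" or "wrist"; returns the picture (400x640x3 uint8, red, green, blue); there is no depth.
- robot.calibration(name): a dict with "fx", "fy", "cx", "cy" (pixels), "extrinsics" (4x4, takes a point from world to camera coordinates); the wrist camera has in their place "T_tool_cam" (4x4, takes a point from camera to tool coordinates, whose origin is the TCP and whose axes are the flange's). Camera axes: x right, y down, z forward; pixel columns grow to the right and rows downward; lengths in mm; the calibration is good to about 2 mm. A picture is of the moment at which its call begins: read the wrist's pose just before it. calibration takes no time and is no camera call.
- robot.hand_in(): hands the job in, once; it reports no verdict.
The state is a dict: "clock": time; "joints": joint angles; "joint_velocities": joint speeds; "tau": joint torques, N m; "tool_pos": TCP position; "orientation": TCP orientation; "ft_force": force on the tool from outside, world axes, zero at the start; "ft_torque": the same for the moment, N m; "finger_gap": finger opening in mm.
Only numpy, scipy, OpenCV 4.12 (cv2) and the standard library are available. Lean on these libraries where they do the work, as an engineer would, in place of code of your own. Each camera call takes 0.05 s, during which the arm holds its last target. There are 200 camera calls.

TASK

One of the herb garden's drip lines has to be shut off. Push the wooden hatch of the irrigation box back by its cleat, away from the robot, all the way to its end stop, then push the red valve handle clockwise round to its stop so that it lies square across its outlet pipe. Only push: do not grip or lift the hatch or the handle, leave both blue handles as they are and do not disturb the cup, the tub or the plant pot.

Things in the scene. Friction and masses are not known exactly. Their poses are not given: they have to be found in the camera images.
- box: Timber irrigation box fixed to the table, 345 (its x) x 382 (its y) mm, 124 mm tall at its guides. Origin: centre of its underside; its -x side faces the robot, give or take its yaw. Front part: open well. Back part: a closed deck at the well's rim height. Two guide battens, 14 mm high, run along its x at y = +-184 mm, and an end stop lies across its far end, its near face at x = 160 mm
- well (a point): Centre of the well's mouth, at rim height, 110 mm above the table. The well is 140 (x) x 322 (y) mm inside. In it stand three like valves side by side, their stems 15 mm on the box's +x side of this point and at y = -100, -10 and +80 mm, in any order: one with a red handle, two with blue. Each outlet pipe runs towards the box's -x, through the near wall
- hatch: Loose pale three-board hatch, 160 (its x) x 350 (its y) x 12 mm, 0.3 to 0.65 kg, lying between the guides and at first covering the well. Origin: centre of its underside, 110 mm above the table. Slides (2 to 5 N) along the box's +x on to the deck until its far edge meets the end stop: its origin goes from x = -85 to -70 mm to x = 80 mm in the box frame. Not fastened, but must not be lifted
- cleat (a point): Middle of the near (-x) face of the dark timber finger cleat on top of the hatch: a bar 140 mm long along y, 18 mm thick in x, standing 18 mm above the hatch (131 mm above the table at this point, top at 140 mm). 54 mm on the -x side of the hatch's origin; 26 mm of bare hatch lie in front of it
- red_handle (a joint): Turn of the red lever handle about its vertical stem, rad: 0 = open (points to the box's -x, along its outlet pipe), 1.571 = shut against its stop (points to the box's +y, across the pipe); it turns clockwise seen from above as it shuts. Starts between 0 and 0.3. Stiff: about 0.25 N m, 5 N pushed 50 mm from the stem; stays where it is left
- red_hub (a point): On the stem axis of the red handle, half-way up the lever (90 mm above the table). Hub 28 mm across, top at 100 mm. Lever: 66 mm long from this axis, 16 mm wide, from 83 to 98 mm above the table. The grey valve body below it tops out 64 mm above the table
- red_tip (a point): End of the red lever on its centre line, 66 mm from the hub, 90 mm above the table
- blue_a_tip (a point): End of the lever of one blue handle (same sizes; starts within 0.12 rad of open); leave as it is
- blue_b_tip (a point): End of the lever of the other blue handle; leave as it is
- cup: White paper cup of seeds, 93 mm across, 75 mm tall, loose on the table beside the box. Origin: centre of its underside; z up
- tub: White tub with a green band and green cap, 80 mm across, 158 mm tall, loose on the table beside the box. Origin: centre of its underside; z up
- pot: Terracotta pot with a seedling, 100 mm across, 80 mm tall without its leaves, loose on the table beside the box. Origin: centre of its underside; z up
There are look-alikes about, which are no part of the job. There is more than one size of the pot; the one meant has the size given above.

How it is judged:
By the outcome, as a careful person would: the job done as asked, in the order asked, and still so for the second after the job is handed in, with the robot touching nothing.
It also fails if it takes over 48 s, if anything falls off the work surface, if the arm or the gripper's body presses on something with over 40 N, if the wrist force passes 120 N, or if a joint passes its speed limit or range.

## Working session

There is one attempt and no reset: what is moved stays moved. The work goes in short steps, Python scripts to look and compute and a tool call to move; the robot and the scene stay as the last step left them, time stands still between calls to the robot, and variables do not carry over. Pictures are saved under pics/ and viewed, on a budget of 10 in all, crops included, one or two more only if the job needs it, and the job is handed in when it is done.

Besides the shell and the picture viewer there is one more tool, called after "Emit:" as name([rows], argument=value, ...), one row to a line, values as JSON. apply_moves: Moves the arm, as the interface text tells. Its arguments: {"type":"object","properties":{"rows":{"type":"array"},"claw":{"type":"number"},"newtons":{"type":"number"}},"required":["rows"]}

```bash
mkdir -p pics; python3 - <<'E'
from cell import robot
import cv2,numpy as np
for n in("scene","top"):
    im=robot.snapshot(n); cv2.imwrite(f"pics/{n}1.png",im[:,:,::-1]); c=robot.calibration(n); print(n,c["fx"],c["fy"],c["cx"],c["cy"],np.round(c["extrinsics"],3).tolist())
print(np.round(robot.calibration("wrist")["T_tool_cam"],3).tolist())
print(robot.observe())
E
```

```text
scene 461.0103653090135 461.0103653090135 321.4660659200099 199.87505142392587 [[-0.738, 0.674, 0.021, 389.369], [0.44, 0.505, -0.742, -163.567], [-0.511, -0.538, -0.67, 1636.379], [0.0, 0.0, 0.0, 1.0]]
top 443.8393224787164 443.8393224787164 318.0201561797705 209.62302144109128 [[0.007, -1.0, 0.015, 13.33], [-0.998, -0.008, -0.062, 543.767], [0.062, -0.015, -0.998, 1030.179], [0.0, 0.0, 0.0, 1.0]]
[[-0.0, -0.951, -0.311, 79.092], [1.0, -0.0, -0.001, -0.296], [0.001, -0.311, 0.951, -141.963], [0.0, 0.0, 0.0, 1.0]]
{'clock': 0.1, 'joints': array([-1.25361909e+00,  4.91489988e-01,  1.55938103e+00, -1.02042728e-05,
        1.09170464e+00, -1.05594888e-01]), 'joint_velocities': array([-0.00058697, -0.00197427, -0.00219817, -0.00062263,  0.00040786,
        0.00032627]), 'tau': array([ 2.29105266e-03, -6.19446874e+01, -2.62025285e+01, -1.31325078e-04,
        2.87996954e-03,  6.86835079e-06]), 'tool_pos': array([ 256.39120573, -569.77455422,  230.79452718]), 'orientation': array([ 9.77740425e-01,  2.09817586e-01, -5.64005097e-05, -4.88272685e-04]), 'ft_force': array([ 0.08363108, -0.61062493, -0.57501883]), 'ft_torque': array([-0.01005066,  0.07404736,  0.03640325]), 'finger_gap': 85.42749374518641}
```

View pics/top1.png

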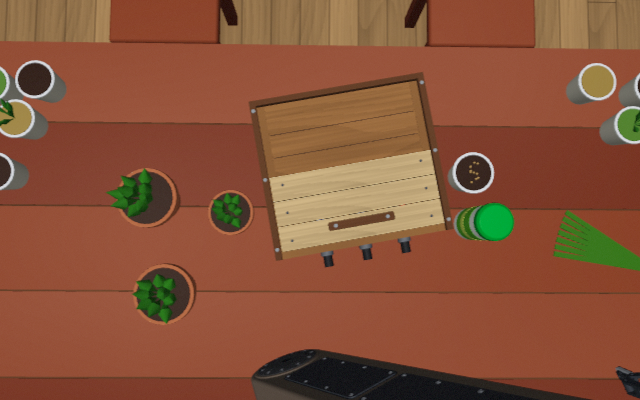

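View pics/scene1.png

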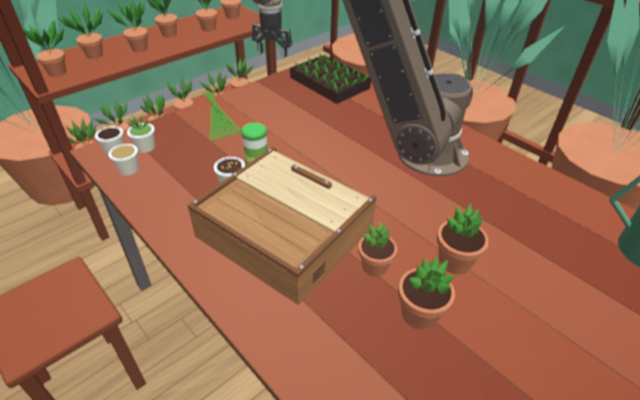

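The top view shows the box with its corners near (250,102), (423,74), (450,229) and (278,259). The pale hatch is at its near end, with the dark cleat from (329,226) to (394,214). The cup is at (473,173), the tub at (490,222) and the small pot at (230,212). I'll measure these next.

```bash
cat > h.py <<'E'
import cv2,numpy as np
from cell import robot
from scipy.spatial.transform import Rotation as R
def cast(name,uv,z,pose=None):
    c=robot.calibration(name)
    if name=="wrist":
        T=np.eye(4);T[:3,:3]=R.from_quat(pose["orientation"]).as_matrix();T[:3,3]=pose["tool_pos"];T=T@c["T_tool_cam"]
    else: T=np.linalg.inv(c["extrinsics"])
    uv=np.atleast_2d(uv).astype(float)
    d=np.c_[(uv[:,0]-c["cx"])/c["fx"],(uv[:,1]-c["cy"])/c["fy"],np.ones(len(uv))]@T[:3,:3].T
    return T[:3,3]+d*((z-T[2,3])/d[:,2])[:,None]
def rect(mask):
    cs,_=cv2.findContours(mask.astype(np.uint8),cv2.RETR_EXTERNAL,cv2.CHAIN_APPROX_NONE)
    return max(cs,key=cv2.contourArea)[:,0,:]
E
python3 - <<'E'
from h import *
im=cv2.imread("pics/top1.png");hsv=cv2.cvtColor(im,cv2.COLOR_BGR2HSV)
print("hsv hatch",hsv[195,350],"deck",hsv[120,350],"cleat",hsv[221,360],"guide",hsv[200,266])
roi=np.zeros(im.shape[:2],bool);roi[60:270,240:460]=1
m=roi&(hsv[...,2]>190)&(hsv[...,0]>12)&(hsv[...,1]<150)
m=cv2.morphologyEx(m.astype(np.uint8),cv2.MORPH_CLOSE,np.ones((9,9)))
k=rect(m);P=cast("top",k,122)[:,:2]
r=cv2.minAreaRect(P.astype(np.float32));print("hatch",r,np.round(cv2.boxPoints(r)))
m2=np.zeros_like(m);m2[205:235,320:405]=1
m2=(m2>0)&(hsv[...,2]<150)
k=rect(m2);P=cast("top",k,140)[:,:2]
r=cv2.minAreaRect(P.astype(np.float32));print("cleat",r,np.round(cv2.boxPoints(r)))
print("corners",np.round(cast("top",[(250,102),(423,74),(450,229),(278,259)],124)))
print("cup",cast("top",[(473,173)],75),"tub",cast("top",[(494,222)],158),"pot",cast("top",[(230,212)],80))
cv2.imwrite("pics/topcrop.png",cv2.resize(im[60:270,235:520],None,fx=2.8,fy=2.8,interpolation=cv2.INTER_CUBIC))
E
```

```text
hsv hatch [ 19  93 195] deck [ 15 152 158] cleat [ 12 153 100] guide [ 12 150 100]
hatch ((558.435546875, -62.44964599609375), (158.32838439941406, 346.8139343261719), 10.538405418395996) [[ 449.   94.]
 [ 512. -247.]
 [ 668. -218.]
 [ 605.  123.]]
cleat ((513.9674682617188, -70.794921875), (18.992586135864258, 139.18455505371094), 10.722753524780273) [[ 492.   -4.]
 [ 518. -141.]
 [ 536. -137.]
 [ 510.   -1.]]
corners [[ 767.  166.  124.]
 [ 833. -206.  124.]
 [ 498. -261.  124.]
 [ 432.  102.  124.]]
cup [[ 625.3445245 -330.120365    75.       ]] tub [[ 512.27162912 -341.35651675  158.        ]] pot [[532.93758804 212.64897634  80.        ]]
```

View pics/topcrop.png

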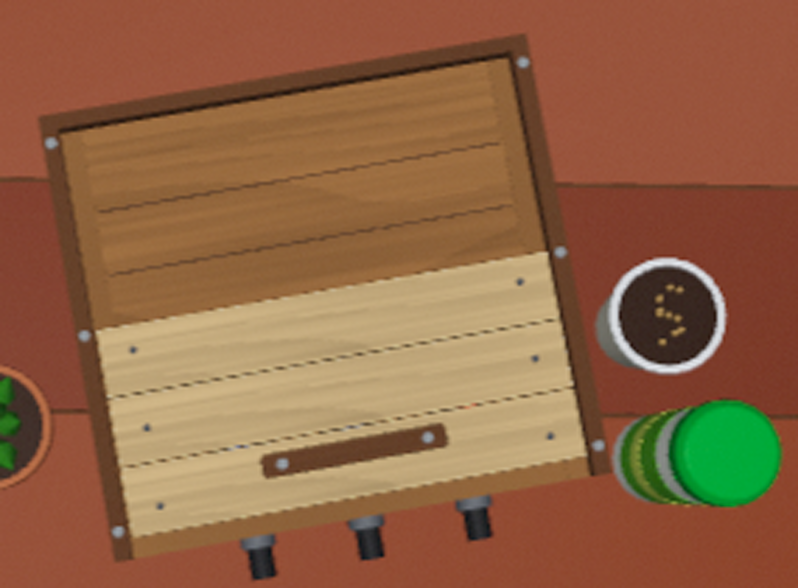

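The board gaps in the crop show blue glints at (237,447) and (350,428) and a red one at about (470,405), so the red valve is probably at y = -100. I'll confirm that once the hatch is open. The hatch's yaw is about 10.5° and its travel about 155 mm. I'll start by turning the tool and approaching with the fingers shut.

Emit:
apply_moves([
  {"linear":[0,0,0],"angular":[0,0,6.85]},
  {"linear":[0,0,0],"angular":[0,0,6.85]},
  {"linear":[25,-37,0],"angular":[0,0,0]},
  {"linear":[25,-37,0],"angular":[0,0,0]},
  {"linear":[25,-37,0],"angular":[0,0,0]},
  {"linear":[25,-37,0],"angular":[0,0,0]},
  {"linear":[25,-37,0],"angular":[0,0,0]},
  {"linear":[25,-37,0],"angular":[0,0,0]},
  {"linear":[25,-37,0],"angular":[0,0,0]},
  {"linear":[25,-37,0],"angular":[0,0,0]},
  {"linear":[25,-37,0],"angular":[0,0,0]},
  {"linear":[25,-37,0],"angular":[0,0,0]},
], claw=1, newtons=40)

```text
clock: 1.3
tool_pos: [435.0, -158.8, 231.3]
orientation: [0.996, 0.092, -0.0, 0.0]
ft_force: [0.2, -1.6, 0.3]
finger_gap: -0.0
```

Emit:
apply_moves([
  {"linear":[19,-24,0],"angular":[0,0,0]},
  {"linear":[19,-24,0],"angular":[0,0,0]},
  {"linear":[18,-24,0],"angular":[0,0,0]},
  {"linear":[0,0,30],"angular":[0,0,0]},
  {"linear":[0,0,20],"angular":[0,0,0]},
  {"linear":[0,0,0],"angular":[0,0,0]},
])

```text
clock: 1.9
tool_pos: [475.5, -78.9, 179.3]
orientation: [0.996, 0.092, -0.002, -0.001]
ft_force: [0.5, -0.0, 1.4]
finger_gap: 0.2
```

```bash
python3 - <<'E'
from h import *
s=robot.observe();im=robot.snapshot("wrist");cv2.imwrite("pics/w1.png",im[:,:,::-1])
print(s["tool_pos"],s["orientation"]);print(cast("wrist",[(320,200)],140,s))
E
```

```text
[475.54466245 -78.94544011 179.25060073] [ 9.95758499e-01  9.19782831e-02 -2.08485218e-03 -8.12272685e-04]
[[489.94941783 -73.34396763 140.        ]]
```

View pics/w1.png

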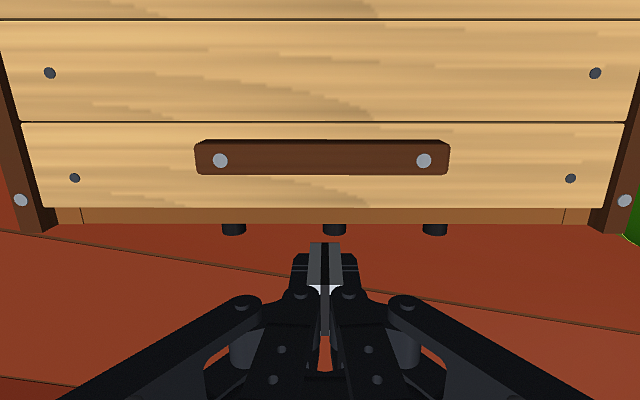

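The wrist view shows the cleat centred ahead of the fingers, at columns 195–450 with its near edge at row 175. I'll go down and push.

Emit:
apply_moves([
  {"linear":[0,0,25],"angular":[0,0,0]},
  {"linear":[0,0,24],"angular":[0,0,0]},
  {"linear":[0,0,0],"angular":[0,0,0]},
  {"linear":[5,0,0],"angular":[0,0,0]},
  {"linear":[5,0,0],"angular":[0,0,0]},
  {"linear":[5,0,0],"angular":[0,0,0]},
  {"linear":[5,0,0],"angular":[0,0,0]},
  {"linear":[5,0,0],"angular":[0,0,0]},
  {"linear":[5,0,0],"angular":[0,0,0]},
])

```text
clock: 2.85
tool_pos: [505.0, -73.9, 132.9]
orientation: [0.996, 0.092, -0.002, -0.0]
ft_force: [-12.0, -2.6, 10.7]
finger_gap: 0.0
```

Emit:
apply_moves([
  {"linear":[6,0,0],"angular":[0,0,0]},
  {"linear":[6,0,0],"angular":[0,0,0]},
  {"linear":[6,0,0],"angular":[0,0,0]},
  {"linear":[6,0,0],"angular":[0,0,0]},
  {"linear":[6,0,0],"angular":[0,0,0]},
])

```text
clock: 3.35
tool_pos: [534.7, -68.4, 132.9]
orientation: [0.996, 0.092, -0.001, -0.0]
ft_force: [-9.6, -2.3, 8.2]
finger_gap: 0.0
```

```bash
python3 - <<'E'
from h import *
im=robot.snapshot("wrist");cv2.imwrite("pics/w2.png",im[:,:,::-1]); 
s=robot.observe();print(s["tool_pos"],s["ft_force"],s["clock"])
E
```

```text
[535.7749336  -68.35492104 132.89900864] [-4.14565872  0.1224548   2.37764149] 3.4
```

View pics/w2.png

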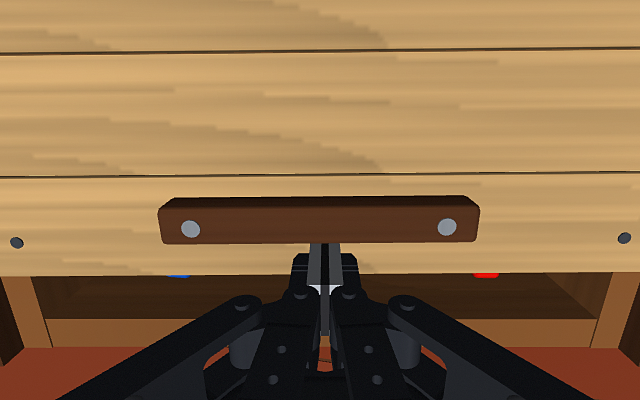

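The fingers sit squarely behind the cleat and the hatch is sliding. Red is showing at (486,275), on the box's -y side, and blue at (178,275). I'll keep pushing.

Emit:
apply_moves([
  {"linear":[8,0,0],"angular":[0,0,0]},
  {"linear":[8,0,0],"angular":[0,0,0]},
  {"linear":[8,0,0],"angular":[0,0,0]},
  {"linear":[8,0,0],"angular":[0,0,0]},
  {"linear":[8,0,0],"angular":[0,0,0]},
  {"linear":[8,0,0],"angular":[0,0,0]},
  {"linear":[8,0,0],"angular":[0,0,0]},
  {"linear":[8,0,0],"angular":[0,0,0]},
  {"linear":[8,0,0],"angular":[0,0,0]},
  {"linear":[8,0,0],"angular":[0,0,0]},
  {"linear":[8,0,0],"angular":[0,0,0]},
  {"linear":[6,0,0],"angular":[0,0,0]},
])

```text
clock: 4.6
tool_pos: [626.3, -53.1, 132.7]
orientation: [0.996, 0.092, -0.003, 0.001]
ft_force: [-16.7, -14.7, 8.7]
finger_gap: -0.2
```

Emit:
apply_moves([
  {"linear":[3,0,0],"angular":[0,0,0]},
  {"linear":[3,0,0],"angular":[0,0,0]},
  {"linear":[3,0,0],"angular":[0,0,0]},
])

```text
clock: 4.9
tool_pos: [634.9, -51.5, 132.8]
orientation: [0.996, 0.092, -0.003, 0.001]
ft_force: [-15.2, -13.8, 7.5]
finger_gap: 0.2
```

Emit:
apply_moves([
  {"linear":[3,0,0],"angular":[0,0,0]},
  {"linear":[3,0,0],"angular":[0,0,0]},
])

```text
clock: 5.1
tool_pos: [640.8, -50.5, 132.8]
orientation: [0.996, 0.092, -0.003, 0.001]
ft_force: [-14.7, -13.1, 7.9]
finger_gap: -0.0
```

Emit:
apply_moves([
  {"linear":[2,0,0],"angular":[0,0,0]},
  {"linear":[2,0,0],"angular":[0,0,0]},
])

```text
clock: 5.3
tool_pos: [644.1, -49.6, 132.7]
orientation: [0.996, 0.092, -0.004, 0.001]
ft_force: [-25.7, -13.2, 14.2]
finger_gap: -0.0
```

Emit:
apply_moves([
  {"linear":[2,0,0],"angular":[0,0,0]},
  {"linear":[1,0,0],"angular":[0,0,0]},
])

```text
clock: 5.5
tool_pos: [644.7, -49.0, 132.7]
orientation: [0.996, 0.092, -0.006, 0.0]
ft_force: [-34.5, -13.2, 19.2]
finger_gap: 0.0
```

Emit:
apply_moves([
  {"linear":[2,0,0],"angular":[0,0,0]},
])

```text
clock: 5.6
tool_pos: [645.3, -48.6, 132.6]
orientation: [0.996, 0.092, -0.008, 0.0]
ft_force: [-45.0, -14.1, 25.4]
finger_gap: -0.1
```

The force ramps up at 645 mm: that's the end stop. I'll back off, rise and look.

Emit:
apply_moves([
  {"linear":[-10,0,0],"angular":[0,0,0]},
  {"linear":[-10,0,0],"angular":[0,0,0]},
  {"linear":[-5,0,-30],"angular":[0,0,0]},
  {"linear":[-10,0,-40],"angular":[0,0,0]},
  {"linear":[-40,0,-25],"angular":[0,0,0]},
  {"linear":[-40,0,0],"angular":[0,0,0]},
  {"linear":[-30,0,0],"angular":[0,0,0]},
  {"linear":[0,0,0],"angular":[0,0,0]},
  {"linear":[0,0,0],"angular":[0,0,0]},
])

```text
clock: 6.5
tool_pos: [509.4, -73.6, 228.0]
orientation: [0.996, 0.092, 0.001, 0.0]
ft_force: [0.1, -0.8, 1.0]
finger_gap: -0.1
```

```bash
python3 - <<'E'
from h import *
s=robot.observe();im=robot.snapshot("wrist");cv2.imwrite("pics/w3.png",im[:,:,::-1])
print(s["tool_pos"],s["orientation"],s["ft_force"])
im=im[:,:,::-1].copy();hsv=cv2.cvtColor(im,cv2.COLOR_BGR2HSV)
m=((hsv[...,0]<4)|(hsv[...,0]>175))&(hsv[...,1]>210)&(hsv[...,2]>140)
k=rect(m);P=cast("wrist",k,98,s)[:,:2];print(k.min(0),k.max(0),cv2.minAreaRect(P.astype(np.float32)),np.round(cv2.boxPoints(cv2.minAreaRect(P.astype(np.float32)))))
mb=(hsv[...,0]>100)&(hsv[...,0]<130)&(hsv[...,1]>150)&(hsv[...,2]>80)
cs,_=cv2.findContours(mb.astype(np.uint8),cv2.RETR_EXTERNAL,cv2.CHAIN_APPROX_NONE)
for c in cs:
    if cv2.contourArea(c)>150: P=cast("wrist",c[:,0],98,s)[:,:2].astype(np.float32);print("blue",cv2.boundingRect(c),cv2.minAreaRect(P))
E
```

```text
[509.40829938 -73.57452872 228.01705474] [9.95802787e-01 9.15198881e-02 9.06424809e-04 3.12185807e-04] [ 0.08921752 -0.77165364  1.01813413]
[426  92] [467 189] ((558.885498046875, -162.90676879882812), (78.24801635742188, 30.252460479736328), 14.310714721679688) [[ 517. -158.]
 [ 525. -187.]
 [ 601. -168.]
 [ 593. -139.]]
blue (317, 91, 35, 99) ((542.7210083007812, -74.69198608398438), (78.38439178466797, 26.44398307800293), 10.483238220214844)
blue (201, 91, 39, 99) ((526.3211059570312, 14.220954895019531), (79.01500701904297, 29.446048736572266), 6.068675518035889)
```

View pics/w3.png

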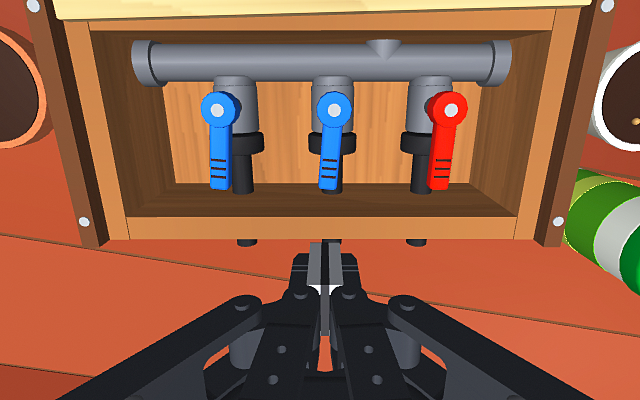

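The wrist view shows blue levers with hubs at (217,110) and (333,110), and the red lever with its hub at (451,110) and tip at (439,188). The red one is the valve meant, since it is the only red handle, at y = -100. The hatch's near edge (57,19)–(590,5) looks slightly skewed, so I'll measure that before going on.

```bash
python3 - <<'E'
from h import *
s=robot.observe();th=np.radians(10.5);U=np.array([[np.cos(th),np.sin(th)],[-np.sin(th),np.cos(th)]]);c=np.array([632.5,-50])
f=lambda uv,z:np.round((cast("wrist",uv,z,s)[:,:2]-c)@U.T,1).tolist()
print("hatch edge",f([(60,19),(588,5)],122))
print("well far rim",f([(92,30),(553,24)],110),"near outer edge",f([(112,240),(535,240)],110), "screws",f([(84,222),(558,222),(33,5),(607,5)],124))
print("hub/tip red",f([(451,110)],100),f([(440,189)],98),"blues",f([(217,110),(333,110)],100),f([(220,189),(329,189)],98))
im=robot.snapshot("top")[:,:,::-1];cv2.imwrite("pics/t2.png",cv2.resize(im[60:270,235:480],None,fx=3.2,fy=2.8,interpolation=cv2.INTER_CUBIC))
E
```

```text
hatch edge [[-7.4, 172.5], [0.8, -170.9]]
well far rim [[-12.4, 160.4], [-8.6, -157.9]] near outer edge [[-172.4, 177.3], [-172.4, -176.7]] screws [[-150.2, 186.5], [-150.2, -182.2], [0.4, 186.5], [0.5, -181.7]]
hub/tip red [[-67.1, -97.9]] [[-131.4, -96.8]] blues [[-67.1, 82.2], [-67.1, -7.1]] [[-131.4, 86.5], [-131.4, -4.3]]
```

View pics/t2.png

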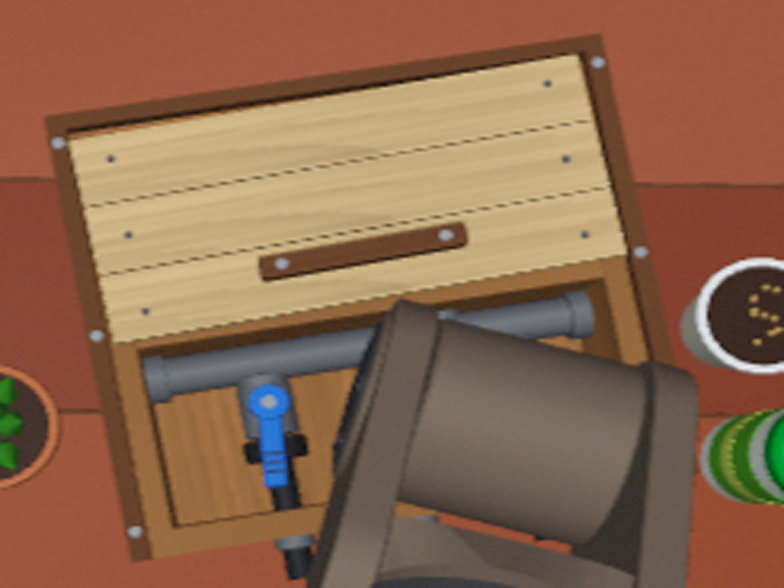

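The hatch's +y end is still about 6–8 mm short, with a dark gap at the left end of the stop at crop (70,135). I'll push on the left (+y) part of the cleat to square it.

Emit:
apply_moves([
  {"linear":[36,-17,0],"angular":[0,0,0]},
  {"linear":[36,-17,0],"angular":[0,0,0]},
  {"linear":[30,-18,0],"angular":[0,0,0]},
  {"linear":[0,0,35],"angular":[0,0,0]},
  {"linear":[0,0,35],"angular":[0,0,0]},
  {"linear":[0,0,25],"angular":[0,0,0]},
  {"linear":[0,0,0],"angular":[0,0,0]},
  {"linear":[6,0,0],"angular":[0,0,0]},
  {"linear":[6,0,0],"angular":[0,0,0]},
  {"linear":[4,0,0],"angular":[0,0,0]},
  {"linear":[4,0,0],"angular":[0,0,0]},
])

```text
clock: 7.7
tool_pos: [620.4, -0.0, 133.3]
orientation: [0.996, 0.092, 0.001, 0.0]
ft_force: [0.1, 0.6, -0.1]
finger_gap: 0.1
```

Emit:
apply_moves([
  {"linear":[3,0,0],"angular":[0,0,0]},
  {"linear":[3,0,0],"angular":[0,0,0]},
])

```text
clock: 7.9
tool_pos: [625.7, 1.0, 132.6]
orientation: [0.996, 0.092, 0.0, 0.0]
ft_force: [0.4, 0.9, -0.3]
finger_gap: -0.2
```

Emit:
apply_moves([
  {"linear":[2,0,0],"angular":[0,0,0]},
  {"linear":[2,0,0],"angular":[0,0,0]},
])

```text
clock: 8.1
tool_pos: [629.4, 1.8, 132.3]
orientation: [0.996, 0.092, -0.0, 0.0]
ft_force: [0.0, 0.3, 0.4]
finger_gap: -0.2
```

Emit:
apply_moves([
  {"linear":[2,0,0],"angular":[0,0,0]},
  {"linear":[2,0,0],"angular":[0,0,0]},
  {"linear":[2,0,0],"angular":[0,0,0]},
])

```text
clock: 8.4
tool_pos: [634.1, 2.7, 132.1]
orientation: [0.996, 0.092, -0.002, -0.0]
ft_force: [-11.6, -3.5, 8.0]
finger_gap: 0.3
```

Emit:
apply_moves([
  {"linear":[2,0,0],"angular":[0,0,0]},
  {"linear":[1,0,0],"angular":[0,0,0]},
])

```text
clock: 8.6
tool_pos: [636.0, 3.7, 132.2]
orientation: [0.996, 0.092, -0.003, -0.0]
ft_force: [-13.7, 1.4, 7.7]
finger_gap: -0.0
```

Emit:
apply_moves([
  {"linear":[2,0,0],"angular":[0,0,0]},
  {"linear":[1,0,0],"angular":[0,0,0]},
])

```text
clock: 8.8
tool_pos: [638.6, 4.6, 132.2]
orientation: [0.996, 0.092, -0.003, -0.001]
ft_force: [-15.1, 2.4, 8.8]
finger_gap: 0.2
```

Emit:
apply_moves([
  {"linear":[2,0,0],"angular":[0,0,0]},
  {"linear":[1,0,0],"angular":[0,0,0]},
])

```text
clock: 9.0
tool_pos: [639.3, 4.8, 132.1]
orientation: [0.996, 0.092, -0.006, -0.001]
ft_force: [-30.9, -1.7, 16.9]
finger_gap: 0.4
```

Emit:
apply_moves([
  {"linear":[2,0,0],"angular":[0,0,0]},
  {"linear":[1,0,0],"angular":[0,0,0]},
])

```text
clock: 9.2
tool_pos: [639.4, 4.9, 132.0]
orientation: [0.996, 0.092, -0.01, -0.001]
ft_force: [-47.3, -5.2, 25.6]
finger_gap: -0.1
```

Emit:
apply_moves([
  {"linear":[-10,0,0],"angular":[0,0,0]},
  {"linear":[-12,0,0],"angular":[0,0,0]},
  {"linear":[-5,0,-30],"angular":[0,0,0]},
  {"linear":[-10,0,-40],"angular":[0,0,0]},
  {"linear":[-30,17,-25],"angular":[0,0,0]},
  {"linear":[-40,17,0],"angular":[0,0,0]},
  {"linear":[-35,18,0],"angular":[0,0,0]},
  {"linear":[0,0,0],"angular":[0,0,0]},
  {"linear":[0,0,0],"angular":[0,0,0]},
])

```text
clock: 10.1
tool_pos: [517.0, -72.5, 227.8]
orientation: [0.996, 0.091, 0.001, 0.0]
ft_force: [0.5, 0.2, 0.4]
finger_gap: 0.2
```

```bash
python3 - <<'E'
from h import *
s=robot.observe();im=robot.snapshot("wrist")[:,:,::-1].copy();cv2.imwrite("pics/w4.png",im)
hsv=cv2.cvtColor(im,cv2.COLOR_BGR2HSV)
th=np.radians(10.5);U=np.array([[np.cos(th),np.sin(th)],[-np.sin(th),np.cos(th)]]);c=np.array([632.5,-50])
f=lambda uv,z:np.round((cast("wrist",uv,z,s)[:,:2]-c)@U.T,1).tolist()
print(s["tool_pos"],s["orientation"],f([(320,200)],110))
for u in (80,150,230,400,480,550):
    col=hsv[:60,u].astype(int); pale=(col[:,1]<125)&(col[:,2]>170); r=np.where(pale)[0].max() if pale.any() else -1
    print(u,r,f([(u,r)],122),col[::6].tolist() if u==150 else "")
t=robot.snapshot("top")[:,:,::-1]
cv2.imwrite("pics/mix.png",np.vstack([cv2.resize(im[:60],(800,75)),cv2.resize(t[65:205,240:450],(750,500),interpolation=cv2.INTER_CUBIC)[:, :].copy() if 0 else cv2.resize(t[65:205,240:450],(800,520),interpolation=cv2.INTER_CUBIC)]))
E
```

```text
[516.95338708 -72.50352121 227.83080676] [9.95849759e-01 9.10102981e-02 5.86237378e-04 2.00596903e-04] [[-129.9, 2.8]]
80 17 [[1.2, 158.7]] 
150 17 [[1.1, 113.0]] [[25, 80, 254], [23, 91, 251], [23, 91, 252], [15, 120, 108], [13, 158, 208], [13, 159, 207], [13, 157, 208], [13, 151, 105], [13, 169, 89], [108, 27, 47]]
230 17 [[1.0, 60.8]] 
400 17 [[0.9, -50.3]] 
480 17 [[0.8, -102.5]] 
550 16 [[1.4, -148.1]]
```

View pics/mix.png

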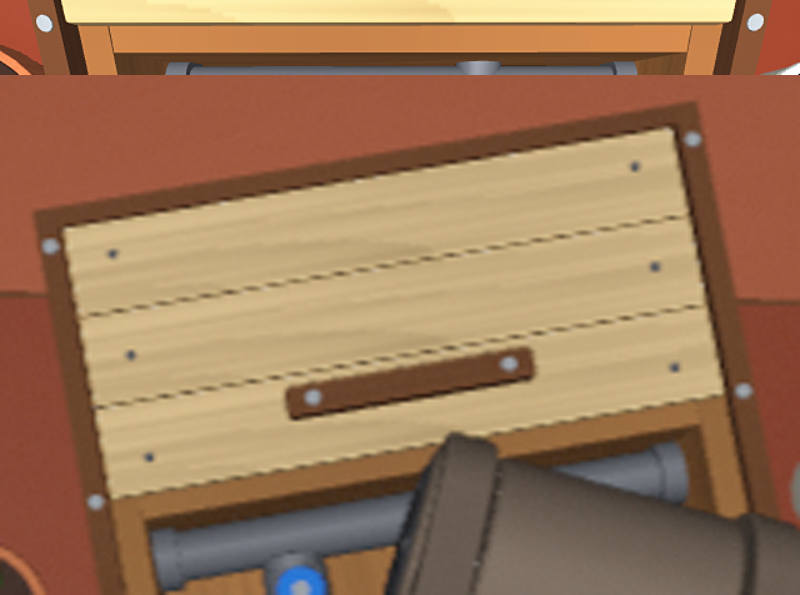

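The hatch is now flush and square: its near edge sits at box x ≈ 1 mm along its whole width, with no gap at the stop. Next I'll go over the free (-y) side of the red lever and descend.

Emit:
apply_moves([
  {"linear":[-2,32,0],"angular":[0,0,0]},
  {"linear":[-2,32,0],"angular":[0,0,0]},
  {"linear":[-2,32,0],"angular":[0,0,0]},
  {"linear":[-2,31,0],"angular":[0,0,0]},
  {"linear":[0,0,30],"angular":[0,0,0]},
  {"linear":[0,0,30],"angular":[0,0,0]},
  {"linear":[0,0,20],"angular":[0,0,0]},
  {"linear":[0,0,10],"angular":[0,0,0]},
  {"linear":[0,0,0],"angular":[0,0,0]},
  {"linear":[0,0,0],"angular":[0,0,0]},
])

```text
clock: 11.2
tool_pos: [532.9, -198.2, 137.8]
orientation: [0.996, 0.092, 0.0, 0.0]
ft_force: [0.5, -0.5, -0.9]
finger_gap: 0.0
```

```bash
python3 - <<'E'
from h import *
s=robot.observe();im=robot.snapshot("wrist")[:,:,::-1].copy();cv2.imwrite("pics/w5.png",im)
d=(s["tool_pos"][:2]-[632.5,-50]);th=np.radians(10.5);print(s["tool_pos"],d@[np.cos(th),np.sin(th)],d@[-np.sin(th),np.cos(th)],s["joints"])
E
```

```text
[ 532.91906956 -198.23861215  137.84789605] -124.92777994318647 -127.60915970059244 [-4.72264400e-01  5.23575794e-01  1.79778574e+00 -6.70256107e-05
  8.19416296e-01  9.14300574e-01]
```

View pics/w5.png

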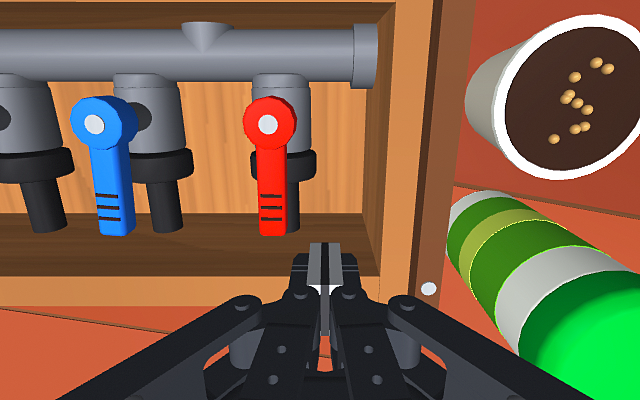

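The red lever (hub (268,124), tip (274,235)) is left of the fingers at (325,245), with clear space to descend on its free side. I'll go down.

Emit:
apply_moves([
  {"linear":[0,0,18],"angular":[0,0,0]},
  {"linear":[0,0,18],"angular":[0,0,0]},
  {"linear":[0,0,10],"angular":[0,0,0]},
  {"linear":[0,0,7],"angular":[0,0,0]},
  {"linear":[0,0,0],"angular":[0,0,0]},
])

```text
clock: 11.75
tool_pos: [532.3, -198.3, 84.1]
orientation: [0.996, 0.092, -0.0, -0.0]
ft_force: [0.6, 0.5, -0.3]
finger_gap: -0.2
```

Emit:
apply_moves([
  {"linear":[0,-4,0],"angular":[0,0,0]},
  {"linear":[0,-4,0],"angular":[0,0,0]},
  {"linear":[0,-4,0],"angular":[0,0,0]},
  {"linear":[0,-4,0],"angular":[0,0,0]},
])

```text
clock: 12.15
tool_pos: [529.4, -182.9, 84.9]
orientation: [0.996, 0.092, 0.0, 0.001]
ft_force: [-1.9, -5.5, 1.2]
finger_gap: 0.2
```

Emit:
apply_moves([
  {"linear":[0,-4,0],"angular":[0,0,0]},
  {"linear":[0,-4,0],"angular":[0,0,0]},
  {"linear":[1,-4,0],"angular":[0,0,0]},
  {"linear":[1,-4,0],"angular":[0,0,0]},
  {"linear":[2,-4,0],"angular":[0,0,0]},
  {"linear":[2,-4,0],"angular":[0,0,0]},
  {"linear":[2,-3,0],"angular":[0,0,0]},
])

```text
clock: 12.85
tool_pos: [531.7, -154.5, 84.7]
orientation: [0.996, 0.092, -0.0, 0.0]
ft_force: [-5.1, -3.6, 1.8]
finger_gap: 0.0
```

Emit:
apply_moves([
  {"linear":[3,-3,0],"angular":[0,0,0]},
  {"linear":[3,-3,0],"angular":[0,0,0]},
  {"linear":[3,-3,0],"angular":[0,0,0]},
  {"linear":[4,-2.5,0],"angular":[0,0,0]},
  {"linear":[4,-2,0],"angular":[0,0,0]},
  {"linear":[4,-2,0],"angular":[0,0,0]},
])

```text
clock: 13.45
tool_pos: [547.9, -134.6, 84.2]
orientation: [0.996, 0.092, -0.002, -0.001]
ft_force: [-10.4, 1.4, 3.9]
finger_gap: -0.0
```

Emit:
apply_moves([
  {"linear":[4,-2,0],"angular":[0,0,0]},
  {"linear":[4,-1,0],"angular":[0,0,0]},
  {"linear":[3,0,0],"angular":[0,0,0]},
])

```text
clock: 13.75
tool_pos: [558.1, -129.2, 84.2]
orientation: [0.996, 0.092, -0.003, -0.001]
ft_force: [-10.3, 4.3, 3.2]
finger_gap: -0.3
```

Emit:
apply_moves([
  {"linear":[2,0,0],"angular":[0,0,0]},
  {"linear":[2,0,0],"angular":[0,0,0]},
])

```text
clock: 13.95
tool_pos: [560.7, -128.4, 84.0]
orientation: [0.996, 0.092, -0.004, -0.002]
ft_force: [-23.6, -1.3, 12.1]
finger_gap: -0.2
```

Emit:
apply_moves([
  {"linear":[2,0,0],"angular":[0,0,0]},
  {"linear":[1,0,0],"angular":[0,0,0]},
])

```text
clock: 14.15
tool_pos: [561.0, -128.2, 83.9]
orientation: [0.996, 0.092, -0.007, -0.002]
ft_force: [-35.5, -5.6, 17.6]
finger_gap: -0.1
```

The force is rising steeply, so the lever is at its stop. I'll back straight off, rise and check.

Emit:
apply_moves([
  {"linear":[-6,0,0],"angular":[0,0,0]},
  {"linear":[-8,0,0],"angular":[0,0,0]},
  {"linear":[-4,0,0],"angular":[0,0,0]},
  {"linear":[0,0,-30],"angular":[0,0,0]},
  {"linear":[0,0,-40],"angular":[0,0,0]},
  {"linear":[0,0,-40],"angular":[0,0,0]},
  {"linear":[-20,-30,-35],"angular":[0,0,0]},
  {"linear":[-10,-30,0],"angular":[0,0,0]},
  {"linear":[0,0,0],"angular":[0,0,0]},
  {"linear":[0,0,0],"angular":[0,0,0]},
])

```text
clock: 15.15
tool_pos: [509.3, -78.9, 229.6]
orientation: [0.996, 0.092, 0.001, 0.0]
ft_force: [-0.0, -0.6, -0.1]
finger_gap: -0.2
```

```bash
python3 - <<'E'
from h import *
s=robot.observe();im=robot.snapshot("wrist")[:,:,::-1].copy();cv2.imwrite("pics/w6.png",im)
print(s["tool_pos"],s["ft_force"])
hsv=cv2.cvtColor(im,cv2.COLOR_BGR2HSV)
m=((hsv[...,0]<4)|(hsv[...,0]>175))&(hsv[...,1]>210)&(hsv[...,2]>140)
k=rect(m);r=cv2.minAreaRect(cast("wrist",k,98,s)[:,:2].astype(np.float32));print(k.min(0),k.max(0),r,cv2.boxPoints(r).round())
E
```

```text
[509.30156476 -78.88768583 229.60383632] [-0.016705   -0.59208282 -0.06127796]
[357  90] [460 125] ((579.3609008789062, -132.11651611328125), (26.52398681640625, 80.512939453125), 10.567790985107422) [[ 559.  -95.]
 [ 574. -174.]
 [ 600. -169.]
 [ 585.  -90.]]
```

View pics/w6.png

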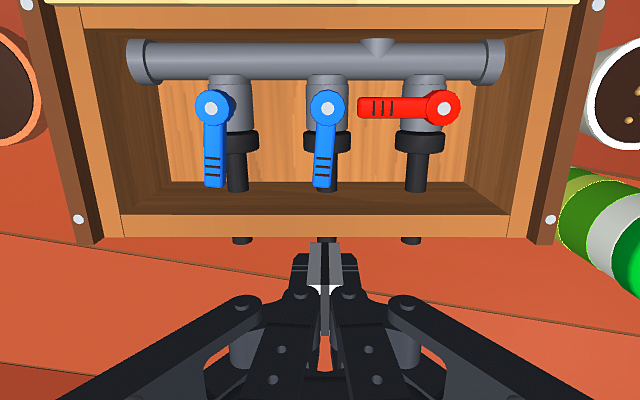

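The red lever lies square across its pipe, with its hub at (444,108) and tip at (357,107). Both blue levers are as they were, the hatch edge is still level at the top of the view, and the arm is clear. I'll hand in.

```bash
python3 -c "
from cell import robot
print(robot.hand_in(), robot.observe()['clock'])"
```

```text
the job is handed in; nothing more can be done
the job is handed in; nothing more can be done
```

The hatch is pushed fully back against its end stop and the red handle is turned clockwise to its stop. The job was handed in at about 15 s, and no verdict was reported.

- **Hatch:** The first push reached the stop but left the left (+y) end about 6–8 mm short. A second push on the left part of the cleat squared it. Its near edge then measured about 1 mm from nominal across the full width, with no gap at the stop.
- **Red handle:** I turned it by pushing only with shut fingers, until the force rose to about 35 N at its stop. The last picture shows it square across its outlet pipe, with its long axis within about 0.1° of the box's measured yaw of 10.5°.
- **Left alone:** Both blue handles look unchanged in the last picture. The cup, tub and pot were never approached, and the cup and tub still look in place. I did not re-measure the cup, tub and pot at the end.
- **Forces:** The largest reading at the wrist was about 55 N, pushing against the hatch stop. It was about 0.6 N with the arm clear at the end.

I viewed 10 pictures, which is the budget.

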